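# Reset the escape-room desk: every prop back on its reader plate

## Robot

A 7-joint arm with a two-finger parallel gripper is mounted at the origin on the work surface. World frame = base frame: x ahead of the robot, y to its left, z up, the work surface at z = 0. Lengths are in m, angles in rad, forces in N, time in s.
With the tool pointing down it reaches from about 0.4 to 0.85 m from the base axis. Payload 10.4 kg.
Tool frame: the origin (TCP) lies between the finger pads; the fingertips stand 22 mm ahead of it and the grasp point (between the pads) lies 3 mm ahead of it; z points along the fingers, y is the line along which they close (so a half turn about z gives the same grasp; the last joint's range is limited). The gripper opens to 85 mm and grips with 20 to 120 N. Pads are 22 mm wide; open, the fingers measure 114 mm over their backs; the gripper's body (76 mm by 85 mm) begins 54 mm behind the grasp point. The pads swing forward as they close: fully open they stand 13 mm farther back than shut.
Start: joints at [-1.322, 0.332, -0.065, 1.46, 0.022, 1.35, -0.088], TCP at [0.168, 0.602, 0.253] pointing down, gripper open.
Joint ranges: [-2.6, 2.6], [-0.5, 2.12], [-1.47, 1.34], [0.16, 2.42], [-1.27, 4.41], [0.06, 2.06], [-2.6, 2.6]. Speed limits (rad/s): [2.22, 2.22, 2.79, 2.79, 3.14, 3.14, 3.14].

## Interface

Orientations are given as a unit quaternion [x, y, z, w].
In Python, from workcell import manip, camera, ticket, boxes_of, outline_of gives the robot as it stands.
- The arm moves only by the tool carry_out, never from a script. Its argument "deltas" is a list of rows, each a list of 5 numbers: the shift along the tool's x, y, z as a fraction of full scale, then the turn about the tool's z as a fraction of full scale, then the opening, from -1 (shut) to 1 (fully open), so that 0 is half open. In form: [[tx, ty, tz, spin, gripper], ...]. A call has 1 to 20 rows; each row is the pose to reach, as a shift and turn from the pose commanded when the call began, along the tool's axes at that moment; what a row does not reach only later rows make up. Full scale, the value 1, is 150 mm for a shift and 30 degrees for a turn. A row lasts 1/8 s, in which the tool goes at most 62.5 mm and 10.7 degrees, less where a joint would pass 70% of its speed; a pose out of reach is approached as far as the arm can. A call with a number of a shift or a turn outside -1 to 1 is refused whole. A call with a gripper value outside its range is refused whole. The fingers move at their own pace and stop on an object; "force" is the grip in N (left out, the last holds). Time passes only in rows, so rows that repeat a pose let the fingers close. It gives the time, the measured TCP pose, the force, the opening and the grip force at its end, in the units of the state.
- manip.get_obs(): the state, without advancing time (a new reading comes with each control period).
- camera(name): name is "scene" or "top"; returns a dict with "img" (384x512x3 uint8, red, green, blue), "depth" (384x512 float32, m along the optical axis (not along the pixel's ray), 0 where there is no reading), "vertical_fov" (degrees; the focal length in pixels is half the picture's height over the tangent of half this angle, whatever the lens; pixels are square), "cx", "cy" (the principal point, pixels), "R" (3x3) and "t" (3): a world point X has camera coordinates R X + t. Camera axes: x right, y down, z forward; pixel columns grow to the right and rows downward; lengths in m; the calibration is good to about 2 mm. A picture is of the moment at which its call begins.
- ticket.hand_in(): hands the job in; it is judged then, once.
Trained networks look in a picture, given as the dict that the camera call returned (one of the last four; its "shot" number tells which), for a name from the list of things; names that differ only in an ending like _2 or _b are one class to them, and where a whole thing is asked for, a point or a joint stands for the part that bears it (a point fixed in the world has none). Each returns a list of dicts, best first, with "conf" (0 to 1); they miss things now and then, are a little off and sometimes report something else, mostly with a low value. They report only what shows in the picture. A call takes as long as a camera call.
- boxes_of(query, picture): "position" ([x, y, z] in m, in world coordinates, good to about 4 mm: the middle of the surface that is visible of it).
- outline_of(query, picture): "region" (384x512 bool, what is visible of it).
The state is a dict: "clock": time; "joint_pos": joint angles; "joint_velocities": joint speeds; "tau": joint torques, N m; "position": TCP position; "ee_rot": TCP orientation; "ft_force": force on the tool from outside, world axes, zero at the start; "torque": the same for the moment, N m; "grip_width": opening from 0.0 (shut) to 1.0 (fully open); "grasp_force": force on a finger pad.
Only numpy, scipy, OpenCV 4.12 (cv2) and the standard library are available. Lean on these libraries where they do the work, as an engineer would, in place of code of your own. Each camera call takes 0.05 s, during which the arm holds its last target. There are 200 camera calls.

## Task

Get the escape-room desk ready for the next group: put the padlock, the torch, the magnifier and the compass each back on the reader plate that shows its silhouette, lying flat over the silhouette and pointing the same way. Set each one down gently, do not drop it, and leave the sand timer and the chess king standing where they are.

Things in the scene. Friction and masses are not known exactly. Their poses are not given: they have to be found in the camera images.
- padlock: brass padlock lying flat, number wheels up, 260 g: block 44 (own x) x 50 (own y) x 20 mm high, round steel shackle of 8 mm bar reaching on to x = +56 mm. Origin at the centre of the block's underside, z up. Grip the block across its 50 mm. Home: own x along the plate's x, origin at x = -20 mm, y = 0 of plate_padlock.
- torch: lying aluminium torch, 130 g, purple lens at +x: hexagonal head 34 mm across flats, x = 0 to 38 mm; round barrel 26 mm thick, x = -62 to 0; hexagonal tail 34 mm, x = -74 to -62. Origin on the centre line (17 mm over its support), x towards the lens. Grip the barrel near x = -25. Home: own x along the plate's x, origin at x = +22 mm, y = 0 of plate_torch, any flat down.
- magnifier: lying hand magnifier, 110 g: steel ring 60 mm outside, 10 mm high, clear lens, brass neck, round red handle 16 mm thick from x = -40 to -95 mm. Origin under the lens centre, at the underside; x from handle to lens, z up. Grip the handle near x = -57 mm. Home: own x along the plate's x, origin at x = +30 mm, y = 0 of plate_magnifier.
- compass: round brass pocket compass lying flat, white dial and red-blue needle up, 120 g: case 56 mm diameter, 16 mm high; stem and hanging ring reach to x = +53 mm. Origin at the centre of the case's underside, x towards the hanging ring, z up. Grip across the case. Home: own x along the plate's x, origin at x = -20 mm, y = 0 of plate_compass.
- plate_padlock: slab 140 x 80 x 6 mm, walnut edge, dark green felt top, fixed to the desk; origin at the centre of its underside, own x along its 140 mm length towards the end with the tiny green lamp, z up. The felt bears a flat cream life-size silhouette of the padlock: block centred at x = -20 mm, shackle towards +x.
- plate_torch: slab 140 x 80 x 6 mm, walnut edge, dark green felt top, fixed to the desk; origin at the centre of its underside, own x along its 140 mm length towards the end with the tiny green lamp, z up. The felt bears a flat cream life-size silhouette of the torch: head (the longer wide end) at x = 22 to 60 mm, tail at -52 to -40 mm.
- plate_magnifier: slab 140 x 80 x 6 mm, walnut edge, dark green felt top, fixed to the desk; origin at the centre of its underside, own x along its 140 mm length towards the end with the tiny green lamp, z up. The felt bears a flat cream life-size silhouette of the magnifier: ring centred at x = +30 mm, handle towards -x.
- plate_compass: slab 140 x 80 x 6 mm, walnut edge, dark green felt top, fixed to the desk; origin at the centre of its underside, own x along its 140 mm length towards the end with the tiny green lamp, z up. The felt bears a flat cream life-size silhouette of the compass: disc with a dark cross centred at x = -20 mm, hanging ring towards +x.
- sand_timer: loose small sand timer standing on the desk among the props: two wooden discs of 34 mm diameter, glass between them, 82 mm tall; origin at the centre of its underside. Not part of the job: it stays standing where it is.
- chess_king: loose ivory-coloured chess king standing on the desk among the props: foot 34 mm in diameter, 79 mm tall; origin at the centre of its underside. Not part of the job: it stays standing where it is.

How it is judged:
At the end, for the whole second after the job is handed in: Each prop rests flat on the plate with its own silhouette, within 12 mm lengthways and sideways and 15 degrees, the right way round, its height within 4 mm of resting, released and at rest; sand timer and chess king upright within 20 mm of where they were (x of padlock in the frame of plate_padlock between -0.032 and -0.008 m and y of padlock in the frame of plate_padlock between -0.012 and 0.012 m and z of padlock in the frame of plate_padlock between 0.002 and 0.01 m and angle between the x axis of padlock and the x axis of plate_padlock, either way round below 0.26 rad and x of plate_padlock in the frame of padlock above 0 m and angle between each of padlock, magnifier, compass's own z axis and vertical below 0.15 rad and linear speed of each of padlock, torch, magnifier, compass below 0.02 m/s and contact force between each of padlock, torch, magnifier, compass and the fingers below 0.1 N and x of torch in the frame of plate_torch between 0.01 and 0.034 m and y of torch in the frame of plate_torch between -0.012 and 0.012 m and z of torch in the frame of plate_torch between 0.019 and 0.027 m and angle between the x axis of torch and the x axis of plate_torch, either way round below 0.26 rad and x of plate_torch in the frame of torch below 0 m and x of magnifier in the frame of plate_magnifier between 0.018 and 0.042 m and y of magnifier in the frame of plate_magnifier between -0.012 and 0.012 m and z of magnifier in the frame of plate_magnifier between 0.002 and 0.01 m and angle between the x axis of magnifier and the x axis of plate_magnifier, either way round below 0.26 rad and x of plate_magnifier in the frame of magnifier below 0 m and x of compass in the frame of plate_compass between -0.032 and -0.008 m and y of compass in the frame of plate_compass between -0.012 and 0.012 m and z of compass in the frame of plate_compass between 0.002 and 0.01 m and angle between the x axis of compass and the x axis of plate_compass, either way round below 0.26 rad and x of plate_compass in the frame of compass above 0 m and distance of each of sand_timer, chess_king from where it was at the start of the episode below 0.02 m and angle between each of sand_timer, chess_king's own z axis and vertical below 0.2 rad); the robot touches nothing.
It fails at once if a prop is dropped from a height (faster than 0.7 m/s while out of the fingers: a fall of more than about 25 mm) ((linear speed of padlock above 0.7 m/s and contact force between padlock and the fingers below 0.1 N) or (linear speed of torch above 0.7 m/s and contact force between torch and the fingers below 0.1 N) or (linear speed of magnifier above 0.7 m/s and contact force between magnifier and the fingers below 0.1 N) or (linear speed of compass above 0.7 m/s and contact force between compass and the fingers below 0.1 N)).
It fails at once if the sand timer is shoved more than 20 mm or knocked over (distance of sand_timer from where it was at the start of the episode above 0.02 m or angle between sand_timer's own z axis and vertical above 0.5 rad).
It fails at once if the chess king is shoved more than 20 mm or knocked over (distance of chess_king from where it was at the start of the episode above 0.02 m or angle between chess_king's own z axis and vertical above 0.5 rad).
It also fails if it takes over 109 s, if anything falls off the work surface, if the arm or the gripper's body presses on something with over 40 N, if the wrist force passes 120 N, or if a joint passes its speed limit or range.

## Working session

There is one attempt and no reset: what is moved stays moved. The work goes in short steps, Python scripts to look and compute and a tool call to move; the robot and the scene stay as the last step left them, time stands still between calls to the robot, and variables do not carry over. Pictures are saved under pics/ and viewed, at most 14 in all, crops included, and the job is handed in when it is done.

Besides the shell and the picture viewer there is one more tool, called after "Request:" as name(argument=value, ...) on one line, values as JSON. carry_out: Moves the arm, as the interface text tells. Its arguments: {"type":"object","properties":{"deltas":{"type":"array","items":{"type":"array","items":{"type":"number"}}},"force":{"type":"number"}},"required":["deltas"]}

```bash
mkdir -p pics; cat > h.py <<'E'
import numpy as np, cv2
from workcell import manip, camera, ticket, boxes_of, outline_of
def cloud(p):
    h,w=p['depth'].shape; f=h/2/np.tan(np.radians(p['vertical_fov'])/2)
    v,u=np.mgrid[:h,:w]; d=p['depth']
    c=np.stack([(u-p['cx'])/f*d,(v-p['cy'])/f*d,d],-1)
    return (c-p['t'])@p['R']   # R^T (c-t)
def save(p,n): cv2.imwrite('pics/'+n,p['img'][...,::-1])
E
python3 - <<'E'
from h import *
o=manip.get_obs(); print(o['clock'],o['position'],o['ee_rot'],o['grip_width'])
for n in('top','scene'):
    p=camera(n); save(p,n+'0.png'); X=cloud(p)
    print(n,p['t'],p['R'].round(3).tolist(),p['vertical_fov'])
    for q in 'padlock torch magnifier compass plate_padlock plate_torch plate_magnifier plate_compass sand_timer chess_king'.split():
        b=boxes_of(q,p)[:2]; r=outline_of(q,p)[:1]
        print(q,[(x['position'],round(x['conf'],2)) for x in b],end=' ')
        for x in r:
            m=x['region']&(p['depth']>0)
            if m.sum()<10: continue
            P=X[m]; u=np.argwhere(m).mean(0); c=P[:,:2].mean(0); w,V=np.linalg.eigh(np.cov((P[:,:2]-c).T))
            print('px',u[::-1].round(),m.sum(),'c',c.round(3),'z',np.percentile(P[:,2],[5,50,95]).round(3),'ax',np.degrees(np.arctan2(V[1,1],V[0,1])).round(0),np.sqrt(w).round(3),round(x['conf'],2),end='')
        print()
E
```

```text
0.0 [0.1677285  0.60171724 0.25251381] [ 1.35499256e-01  9.90777200e-01 -6.98526480e-04 -6.45700370e-05] 0.9948612074678425
top [0.00815646 0.50949439 0.98752781] [[-0.014, -1.0, 0.007], [-0.988, 0.013, -0.155], [0.155, -0.009, -0.988]] 48.20623204998837
padlock [([0.4399, -0.3503, 0.0208], 0.61), ([0.6283, 0.1067, 0.0048], 0.55)] px [399. 224.] 505 c [ 0.435 -0.353] z [0.009 0.02  0.023] ax -136.0 [0.014 0.02 ] 0.86
torch [([0.5811, -0.3612, 0.03], 0.87)] px [403. 164.] 708 c [ 0.582 -0.369] z [0.    0.028 0.036] ax 81.0 [0.011 0.037] 0.73
magnifier [([0.6254, 0.1075, 0.0061], 0.92)] px [213. 152.] 602 c [0.622 0.098] z [0.004 0.009 0.016] ax 108.0 [0.014 0.032] 0.66
compass [([0.4113, 0.3346, 0.0145], 0.58)] px [114. 237.] 463 c [0.412 0.336] z [0.008 0.016 0.019] ax 96.0 [0.014 0.016] 0.58
plate_padlock [([0.5964, -0.1234, 0.0012], 0.97)] px [302. 161.] 1683 c [ 0.598 -0.124] z [0.003 0.006 0.01 ] ax 86.0 [0.023 0.04 ] 0.77
plate_torch [([0.4265, -0.1233, 0.0065], 0.64)] px [305. 229.] 1908 c [ 0.427 -0.127] z [0.003 0.007 0.01 ] ax 74.0 [0.023 0.04 ] 0.58
plate_magnifier [([0.590
[... 1441 characters left out ...]
.011] ax 85.0 [0.023 0.041] 0.79
plate_torch [([0.434, -0.1236, 0.0044], 0.56)] px [228. 183.] 909 c [ 0.431 -0.124] z [0.006 0.009 0.011] ax 72.0 [0.024 0.041] 0.9
plate_magnifier [([0.5996, 0.3498, 0.0091], 0.75)] px [402. 265.] 1735 c [0.595 0.347] z [0.006 0.009 0.011] ax 77.0 [0.023 0.04 ] 0.6
plate_compass [([0.4234, 0.1151, 0.0115], 0.81)] px [316. 199.] 1046 c [0.424 0.117] z [0.006 0.009 0.011] ax 103.0 [0.024 0.04 ] 0.76
sand_timer [([0.5213, -0.2303, 0.047], 0.56)] px [177. 178.] 349 c [ 0.513 -0.231] z [0.004 0.044 0.086] ax -142.0 [0.008 0.019] 0.83
chess_king [([0.5267, 0.0014, 0.0201], 0.55)] px [261. 204.] 233 c [0.522 0.003] z [0.003 0.022 0.07 ] ax -159.0 [0.007 0.016] 0.79
```

```bash
cat >> h.py <<'E'
def ortho(p,z=0.008,x0=.33,x1=.72,y0=-.46,y1=.46,s=870):
    # rows: x decreasing down, cols: y decreasing right
    W,H=int((y1-y0)*s),int((x1-x0)*s)
    r,c=np.mgrid[:H,:W]; P=np.stack([x1-r/s,y1-c/s,np.full(r.shape,z)],-1)
    q=P@p['R'].T+p['t']; f=p['img'].shape[0]/2/np.tan(np.radians(p['vertical_fov'])/2)
    return cv2.remap(p['img'],(q[...,0]/q[...,2]*f+p['cx']).astype('f4'),(q[...,1]/q[...,2]*f+p['cy']).astype('f4'),cv2.INTER_CUBIC)
E
python3 - <<'E'
from h import *
im=[ortho(camera(n)) for n in('top','scene')]
out=np.vstack([i[:300] if 0 else cv2.resize(i,(800,300)) for i in im]); cv2.imwrite('pics/ortho.png',out[...,::-1])
E
```

```text
(no output)
```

View pics/ortho.png

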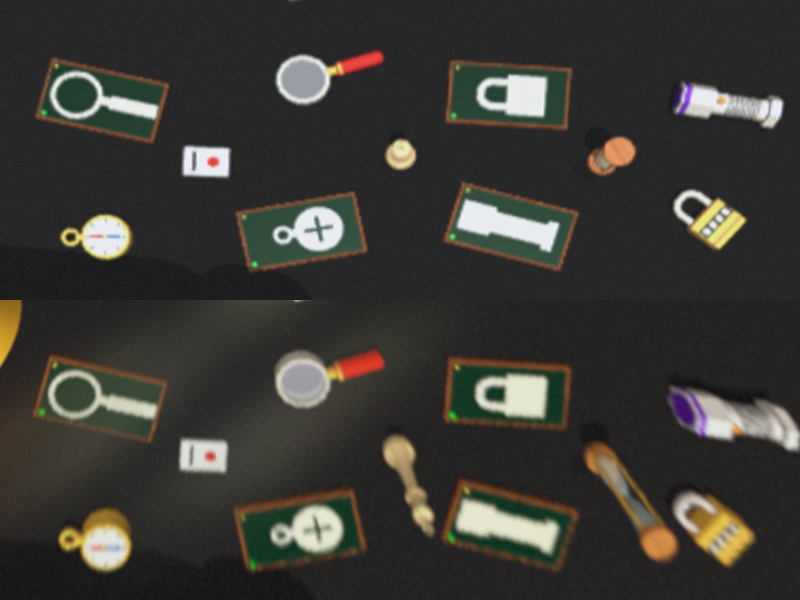

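View pics/top0.png

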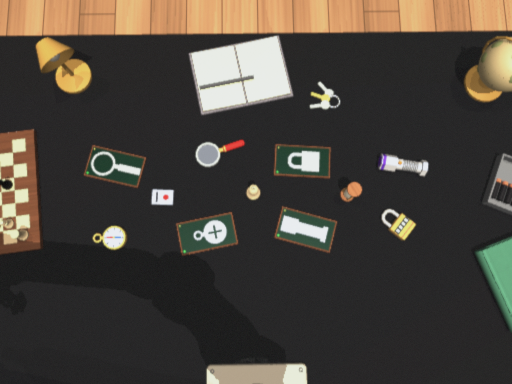

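```bash
cat >> h.py <<'E'
from scipy.optimize import minimize
def box(x0,x1,y0,y1): return [(x0,y0),(x1,y0),(x1,y1),(x0,y1)]
def disc(x,y,r): a=np.arange(0,6.28,.3); return list(zip(x+r*np.cos(a),y+r*np.sin(a)))
PL=[(box(-70,70,-40,40),0,6)]
T={'padlock':[(box(-22,22,-25,25),0,20),(box(22,40,-17,17),6,14),(disc(38,0,18),6,14)],
'torch':[(box(0,38,-18,18),4,30),(box(0,38,-9,9),0,34),(box(-62,0,-13,13),8,26),(box(-62,0,-7,7),4,30),(box(-74,-62,-18,18),4,30),(box(-74,-62,-9,9),0,34)],
'magnifier':[(disc(0,0,30),0,10),(box(-40,-28,-4,4),3,11),(box(-95,-40,-8,8),3,13)],
'compass':[(disc(0,0,28),0,16),(disc(42,0,11),5,9)],
'sand_timer':[(disc(0,0,17),0,8),(disc(0,0,17),74,82),(disc(0,0,11),8,74)]}
for k in('padlock','torch','magnifier','compass'): T['plate_'+k]=PL
G={'padlock':45,'torch':81,'magnifier':108,'compass':95,'plate_padlock':86,'plate_torch':73,'plate_magnifier':77,'plate_compass':102}
S=4
def render(name,pose,p,z0=0):
    x,y,th=pose; c,s=np.cos(th),np.sin(th); M=np.zeros((384*S,512*S),'u1')
    f=192/np.tan(np.radians(p['vertical_fov'])/2)
    for poly,a,b in T[name]:
        q=np.array(poly)/1e3; q=q@np.array([[c,s],[-s,c]])+[x,y]
        P=np.vstack([np.c_[q,np.full(len(q),h/1e3+z0)] for h in(a,b)])@p['R'].T+p['t']
        uv=P[:,:2]/P[:,2:]*f+[p['cx']+.5,p['cy']+.5]
        cv2.fillConvexPoly(M,cv2.convexHull((uv*S).astype('f4')).astype('i4'),1)
    return M>0
def fit(name,p,g,z0=0):
    r=outline_of(name,p)
    r=[x for x in r if np.linalg.norm(np.median(cloud(p)[x['region']],0)[:2]-g[:2])<.07]
    if not r: return None
    R=cv2.resize(r[0]['region'].astype('f4'),None,fx=S,fy=S,interpolation=cv2.INTER_LINEAR)>.5
    def cost(v):
        M=render(name,[v[0]/1e2,v[1]/1e2,v[2]/10],p,z0); return 1-(M&R).sum()/(M|R).sum()
    b=None
    for d in(-.2,0,.2):
        v=np.array([g[0]*100,g[1]*100,(g[2]+d)*10])
        o=minimize(cost,v,method='Nelder-Mead',options=dict(initial_simplex=[v,v+[1,0,0],v+[0,1,0],v+[0,0,2]],maxfev=120))
        if b is None or o.fun<b.fun: b=o
    return np.r_[b.x[:2]/100,b.x[2]/10,1-b.fun]
def show(f):
    return None if f is None else (f[:2].round(4).tolist(),round(np.degrees(f[2]),1),'iou',round(f[3],2))
E
python3 - <<'E'
from h import *
C={'padlock':(.437,-.352),'torch':(.585,-.35),'magnifier':(.615,.12),'compass':(.415,.337),'plate_padlock':(.6,-.122),'plate_torch':(.43,-.125),'plate_magnifier':(.592,.345),'plate_compass':(.422,.116),'sand_timer':(.512,-.23)}
for n in('top','scene'):
    p=camera(n)
    for k,c in C.items(): print(n,k,show(fit(k,p,(*c,np.radians(G.get(k,0))))))
E
```

```text
top padlock ([0.4304, -0.3608], np.float64(50.4), 'iou', np.float64(0.81))
top torch ([0.5862, -0.3541], np.float64(80.3), 'iou', np.float64(0.85))
top magnifier ([0.6174, 0.1114], np.float64(109.3), 'iou', np.float64(0.91))
top compass ([0.413, 0.3368], np.float64(86.3), 'iou', np.float64(0.86))
top plate_padlock None
top plate_torch ([0.4278, -0.1273], np.float64(74.1), 'iou', np.float64(0.95))
top plate_magnifier ([0.591, 0.344], np.float64(76.4), 'iou', np.float64(0.94))
top plate_compass None
top sand_timer ([0.5129, -0.2322], np.float64(8.8), 'iou', np.float64(0.94))
scene padlock ([0.4225, -0.3625], np.float64(48.1), 'iou', np.float64(0.86))
scene torch None
scene magnifier ([0.6135, 0.1143], np.float64(107.5), 'iou', np.float64(0.9))
scene compass ([0.4089, 0.3392], np.float64(94.6), 'iou', np.float64(0.91))
scene plate_padlock ([0.5947, -0.1234], np.float64(85.0), 'iou', np.float64(0.95))
scene plate_torch ([0.4225, -0.1277], np.float64(73.1), 'iou', np.float64(0.95))
scene plate_magnifier ([0.587, 0.3463], np.float64(75.9), 'iou', np.float64(0.94))
scene plate_compass ([0.413, 0.1166], np.float64(100.4), 'iou', np.float64(0.94))
scene sand_timer ([0.5073, -0.2343], np.float64(16.4), 'iou', np.float64(0.87))
```

```bash
cat > plan.py <<'E'
import sys,numpy as np
from workcell import manip
POSE={'padlock':(.429,-.362,49),'torch':(.586,-.354,80.5),'magnifier':(.6175,.112,108.5),'compass':(.413,.337,92),
'plate_padlock':(.598,-.125,85.5),'plate_torch':(.4275,-.1275,73.5),'plate_magnifier':(.591,.344,76.5),'plate_compass':(.4185,.1145,101)}
GX={'padlock':-.001,'torch':-.025,'magnifier':-.057,'compass':0}; HX={'padlock':-.02,'torch':.022,'magnifier':.03,'compass':-.02}
def at(k,d): x,y,a=POSE[k]; r=np.radians(a); return x+d*np.cos(r),y+d*np.sin(r),a
def pick(k): return at(k,GX[k])
def place(k): return at('plate_'+k,HX[k]+GX[k])
def cur():
    o=manip.get_obs(); q=o['ee_rot']; x=np.array([1-2*(q[1]**2+q[2]**2),2*(q[0]*q[1]+q[2]*q[3])])
    return np.array([*o['position'],np.degrees(np.arctan2(x[1],x[0]))]),o
def calls(a,b):
    a=np.array(a,float);b=np.array(b,float); b[3]=a[3]+(b[3]-a[3]+90)%180-90 if 0 else b[3]
    d=b-a; n=int(np.ceil(max(np.abs(d[:3]).max()*1.0/.15,np.linalg.norm(d[:2])/.15,abs(d[3])/30)-1e-9)); n=max(n,1)
    for i in range(n):
        r=np.radians(a[3]+d[3]*i/n); s=d/n
        print((np.array([s[0]*np.cos(r)+s[1]*np.sin(r), s[0]*np.sin(r)-s[1]*np.cos(r), -s[2]])/.15).round(3).tolist(), round(-s[3]/30,3))
if __name__=='__main__':
    c,o=cur(); print('now',c.round(4),o['clock'],o['grip_width'],o['joint_pos'])
    for w in sys.argv[1:]:
        m,k,z=w.split(','); t=(pick if m=='pick' else place)(k); b=np.array([t[0],t[1],float(z),t[2]])
        print(w,b.round(4)); calls(c,b); c=b
E
python3 plan.py pick,compass,.14 pick,compass,.024 place,compass,.15 place,compass,.031
```

```text
now [  0.1678   0.6021   0.2533 164.427 ] 3.2 0.9997329119560585 [-1.32159261  0.33221146 -0.06469339  1.46010675  0.02158639  1.34990147
 -0.08849104]
pick,compass,.14 [ 0.413  0.337  0.14  92.   ]
[-0.683, -0.421, 0.252] 0.805
[-0.796, -0.105, 0.252] 0.805
[-0.769, 0.23, 0.252] 0.805
pick,compass,.024 [4.13e-01 3.37e-01 2.40e-02 9.20e+01]
[0.0, 0.0, 0.773] -0.0
place,compass,.15 [4.223e-01 9.490e-02 1.500e-01 1.010e+02]
[-0.808, 0.003, -0.42] -0.15
[-0.805, -0.061, -0.42] -0.15
place,compass,.031 [4.223e-01 9.490e-02 3.100e-02 1.010e+02]
[0.0, 0.0, 0.793] -0.0
```

Request:
carry_out(deltas=[[-0.683,-0.421,0.252,0.805,1],[-0.683,-0.421,0.252,0.805,1],[-0.683,-0.421,0.252,0.805,1],[-0.683,-0.421,0.252,0.805,1]], force=40)

```text
clock: 3.7
position: [0.2497, 0.5136, 0.2157]
ee_rot: [0.34, 0.94, 0.0, -0.0]
ft_force: [-0.0, 1.3, 0.6]
grip_width: 0.996
grasp_force: 0.0
```

Request:
carry_out(deltas=[[-0.796,-0.105,0.252,0.805,1],[-0.796,-0.105,0.252,0.805,1],[-0.796,-0.105,0.252,0.805,1],[-0.796,-0.105,0.252,0.805,1]])

```text
clock: 4.2
position: [0.3309, 0.4261, 0.178]
ee_rot: [0.528, 0.849, 0.0, -0.0]
ft_force: [0.4, 0.6, -0.3]
grip_width: 0.997
grasp_force: 0.0
```

Request:
carry_out(deltas=[[-0.769,0.23,0.252,0.805,1],[-0.769,0.23,0.252,0.805,1],[-0.769,0.23,0.252,0.805,1],[-0.769,0.23,0.252,0.805,1],[-0.769,0.23,0.252,0.805,1]])

```text
clock: 4.82
position: [0.4122, 0.3388, 0.1403]
ee_rot: [0.693, 0.721, 0.0, -0.0]
ft_force: [0.2, 0.1, 0.4]
grip_width: 1.0
grasp_force: 0.0
```

```bash
python3 plan.py pick,compass,.024; python3 - <<'E'
from h import *
for n in('top','scene'):
    p=camera(n); save(p,n+'1.png'); print(n,show(fit('compass',p,(.413,.337,1.6))))
E
```

```text
now [ 0.4122  0.3388  0.1403 92.2751] 4.825 0.9996830819146139 [-1.01053118  0.22592767  0.2677334   1.85464233 -0.06832497  1.06895277
 -0.67672939]
pick,compass,.024 [4.13e-01 3.37e-01 2.40e-02 9.20e+01]
[-0.012, 0.005, 0.775] 0.009
top ([0.4131, 0.3369], np.float64(91.4), 'iou', np.float64(0.85))
scene None
```

Request:
carry_out(deltas=[[-0.01,0.0,0.3,0,1],[-0.01,0.0,0.6,0,1],[-0.01,0.0,0.73,0,1],[-0.01,0.0,0.775,0,1],[-0.01,0.0,0.775,0,1],[-0.01,0,0.775,0,-1],[-0.01,0,0.775,0,-1],[-0.01,0,0.775,0,-1],[-0.01,0,0.775,0,-1],[-0.01,0,0.775,0,-1],[-0.01,0,0.775,0,-1]], force=40)

```text
clock: 6.4
position: [0.4137, 0.336, 0.025]
ee_rot: [0.695, 0.719, 0.001, -0.0]
ft_force: [-1.5, -1.4, 7.8]
grip_width: 0.635
grasp_force: 40.6
```

Request:
carry_out(deltas=[[0,0,-0.2,0,-1],[0,0,-0.5,0,-1],[0,0,-0.85,0,-1],[0,0,-0.85,0,-1]])

```text
clock: 6.9
position: [0.415, 0.3371, 0.1557]
ee_rot: [0.695, 0.719, 0.004, -0.0]
ft_force: [0.1, 1.2, -1.4]
grip_width: 0.634
grasp_force: 43.2
```

```bash
python3 plan.py place,compass,.15 place,compass,.031
```

```text
now [ 0.415   0.3371  0.1557 91.9671] 6.9 0.6342320441637334 [-1.01492734  0.20610946  0.27795525  1.84287056 -0.06443688  1.09304395
 -0.67905111]
place,compass,.15 [4.223e-01 9.490e-02 1.500e-01 1.010e+02]
[-0.808, -0.003, 0.019] -0.151
[-0.805, -0.067, 0.019] -0.151
place,compass,.031 [4.223e-01 9.490e-02 3.100e-02 1.010e+02]
[0.0, 0.0, 0.793] -0.0
```

Request:
carry_out(deltas=[[-0.4,0,0.02,-0.08,-1],[-0.808,-0.003,0.02,-0.151,-1],[-0.808,-0.003,0.02,-0.151,-1],[-0.808,-0.003,0.02,-0.151,-1]])

```text
clock: 7.4
position: [0.4166, 0.2145, 0.1479]
ee_rot: [0.666, 0.746, 0.0, -0.0]
ft_force: [0.4, 0.8, -0.4]
grip_width: 0.632
grasp_force: 43.1
```

Request:
carry_out(deltas=[[-0.4,-0.03,0.02,-0.08,-1],[-0.805,-0.067,0.02,-0.151,-1],[-0.805,-0.067,0.02,-0.151,-1],[-0.805,-0.067,0.02,-0.151,-1],[-0.805,-0.067,0.02,-0.151,-1]])

```text
clock: 8.02
position: [0.4205, 0.0948, 0.1451]
ee_rot: [0.635, 0.773, -0.0, 0.0]
ft_force: [0.6, -0.2, -1.5]
grip_width: 0.635
grasp_force: 43.1
```

```bash
python3 plan.py place,compass,.031;python3 - <<'E'
from h import *
p=camera('top'); save(p,'hold.png')
for k in ('plate_compass',): print(show(fit(k,p,(.4185,.1145,1.76))))
cv2.imwrite('pics/hold.png',cv2.resize(p['img'][140:300,130:300],None,fx=4,fy=3.7)[...,::-1])
E
```

```text
now [4.205000e-01 9.480000e-02 1.451000e-01 1.011865e+02] 8.025 0.6345142191633881 [-0.7717254  -0.01896872  0.4448848   2.10057791  0.00951442  1.05817789
 -0.13633582]
place,compass,.031 [4.223e-01 9.490e-02 3.100e-02 1.010e+02]
[-0.002, 0.012, 0.76] 0.006
None
```

View pics/hold.png

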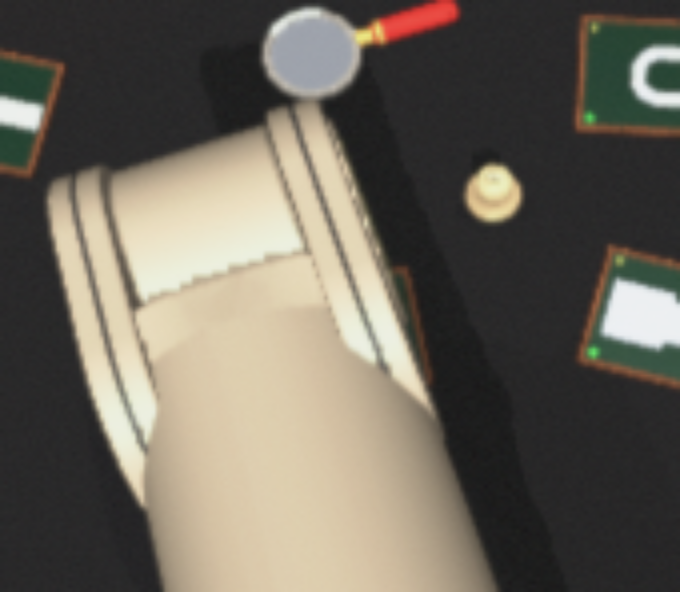

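Request:
carry_out(deltas=[[0,0.01,0.3,0,-1],[0,0.01,0.55,0,-1],[0,0.01,0.68,0,-1],[0,0.01,0.72,0,-1],[0,0.01,0.74,0,-1],[0,0.01,0.755,0,-1],[0,0.01,0.755,0,-1],[0,0.01,0.755,0,-1]])

```text
clock: 9.12
position: [0.4223, 0.0936, 0.0323]
ee_rot: [0.636, 0.772, 0.0, 0.0]
ft_force: [0.3, -0.6, -1.0]
grip_width: 0.631
grasp_force: 43.1
```

Request:
carry_out(deltas=[[0,0,0.007,0,-1],[0,0,0.012,0,-1],[0,0,0.012,0,-1]])

```text
clock: 9.5
position: [0.4223, 0.0936, 0.0309]
ee_rot: [0.636, 0.772, 0.0, -0.0]
ft_force: [-5.3, -0.2, 15.7]
grip_width: 0.636
grasp_force: 44.8
```

Contact. Release and rise.

Request:
carry_out(deltas=[[0,0,0,0,1],[0,0,0,0,1],[0,0,0,0,1],[0,0,0,0,1],[0,0,-0.2,0,1],[0,0,-0.5,0,1],[0,0,-0.9,0,1],[0,0,-0.9,0,1]])

```text
clock: 10.5
position: [0.4243, 0.0943, 0.1691]
ee_rot: [0.636, 0.772, 0.004, 0.001]
ft_force: [0.0, -0.1, -0.7]
grip_width: 0.999
grasp_force: 0.0
```

```bash
python3 plan.py pick,magnifier,.15 pick,magnifier,.025 place,magnifier,.15 place,magnifier,.031
```

```text
now [4.243000e-01 9.430000e-02 1.691000e-01 1.010319e+02] 10.5 0.9989282075031864 [-0.79274684 -0.05055219  0.46372693  2.07140773  0.02336428  1.10793076
 -0.14726767]
pick,magnifier,.15 [6.356e-01 5.790e-02 1.500e-01 1.085e+02]
[-0.254, 0.668, 0.064] -0.124
[-0.297, 0.65, 0.064] -0.124
pick,magnifier,.025 [6.356e-01 5.790e-02 2.500e-02 1.085e+02]
[0.0, 0.0, 0.833] -0.0
place,magnifier,.15 [ 0.5847  0.3177  0.15   76.5   ]
[0.875, 0.114, -0.417] 0.533
[0.873, -0.132, -0.417] 0.533
place,magnifier,.031 [5.847e-01 3.177e-01 3.100e-02 7.650e+01]
[0.0, 0.0, 0.793] -0.0
```

Request:
carry_out(deltas=[[-0.254,0.668,0.06,-0.124,1],[-0.254,0.668,0.06,-0.124,1],[-0.254,0.668,0.06,-0.124,1],[-0.254,0.668,0.06,-0.124,1]])

```text
clock: 11.0
position: [0.5268, 0.0751, 0.1552]
ee_rot: [0.611, 0.792, -0.001, -0.0]
ft_force: [-1.1, 0.4, 0.5]
grip_width: 1.001
grasp_force: 0.0
```

Request:
carry_out(deltas=[[-0.297,0.65,0.06,-0.124,1],[-0.297,0.65,0.06,-0.124,1],[-0.297,0.65,0.06,-0.124,1],[-0.297,0.65,0.06,-0.124,1],[-0.297,0.65,0.06,-0.124,1]])

```text
clock: 11.62
position: [0.6324, 0.0577, 0.1477]
ee_rot: [0.584, 0.812, 0.001, -0.0]
ft_force: [-0.4, 0.7, 0.3]
grip_width: 1.0
grasp_force: 0.0
```

```bash
python3 plan.py pick,magnifier,.025; python3 - <<'E'
from h import *
p=camera('top');q=camera('scene'); print('mag',show(fit('magnifier',q,(.6175,.112,1.9))))
for k,n in((p,'top'),(q,'scene')): print(show(fit('compass',k,(.4223,.0946,1.76),.006)),show(fit('plate_compass',k,(.4185,.1145,1.76))))
o=np.hstack([ortho(k,.01,.33,.72,-.02,.4,900) for k in(p,q)]); cv2.imwrite('pics/c.png',o[...,::-1])
E
```

```text
now [6.324000e-01 5.770000e-02 1.477000e-01 1.085111e+02] 11.625 1.0001627460950855 [-0.57955742  0.46810374  0.55033644  1.58653774 -0.26160064  1.16071066
  0.35077052]
pick,magnifier,.025 [6.356e-01 5.790e-02 2.500e-02 1.085e+02]
[-0.005, 0.021, 0.818] 0.0
mag ([0.6137, 0.1137], np.float64(107.4), 'iou', np.float64(0.9))
None None
([0.4167, 0.0955], np.float64(106.3), 'iou', np.float64(0.84)) ([0.4147, 0.1127], np.float64(101.4), 'iou', np.float64(0.64))
```

View pics/c.png

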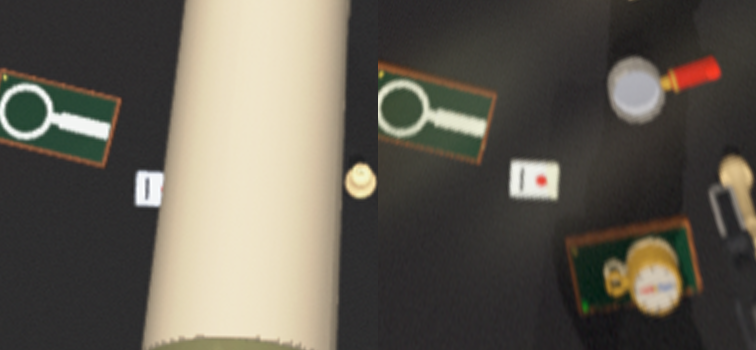

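Request:
carry_out(deltas=[[0,0.02,0.3,0,1],[0,0.02,0.6,0,1],[0,0.02,0.75,0,1],[0,0.02,0.81,0,1],[0,0.02,0.81,0,1],[0,0.02,0.81,0,-1],[0,0.02,0.81,0,-1],[0,0.02,0.81,0,-1],[0,0.02,0.81,0,-1],[0,0.02,0.81,0,-1],[0,0.02,0.81,0,-1],[0,0.02,0.81,0,-1]], force=60)

```text
clock: 13.48
position: [0.6364, 0.0581, 0.0261]
ee_rot: [0.584, 0.811, 0.0, 0.0]
ft_force: [-1.2, 0.3, 5.6]
grip_width: 0.161
grasp_force: 58.9
```

Request:
carry_out(deltas=[[0,0,-0.1,0,-1],[0,0,-0.3,0,-1],[0,0,-0.6,0,-1],[0,0,-0.8,0,-1],[0,0,-0.8,0,-1]])

```text
clock: 14.1
position: [0.6375, 0.0579, 0.1489]
ee_rot: [0.585, 0.811, 0.002, 0.002]
ft_force: [-0.0, 0.9, -1.2]
grip_width: 0.16
grasp_force: 58.8
```

```bash
python3 plan.py place,magnifier,.15 place,magnifier,.033; python3 - <<'E'
from h import *
p=camera('scene'); cv2.imwrite('pics/m.png',cv2.resize(p['img'][120:300,180:420],None,fx=3,fy=3)[...,::-1])
E
```

```text
now [6.37500e-01 5.79000e-02 1.48900e-01 1.08462e+02] 14.1 0.15975639871945613 [-0.5783762   0.47567842  0.55315321  1.57476216 -0.26616345  1.16208238
  0.35260097]
place,magnifier,.15 [ 0.5847  0.3177  0.15   76.5   ]
[0.877, 0.107, -0.004] 0.533
[0.873, -0.138, -0.004] 0.533
place,magnifier,.033 [5.847e-01 3.177e-01 3.300e-02 7.650e+01]
[0.0, 0.0, 0.78] -0.0
```

View pics/m.png

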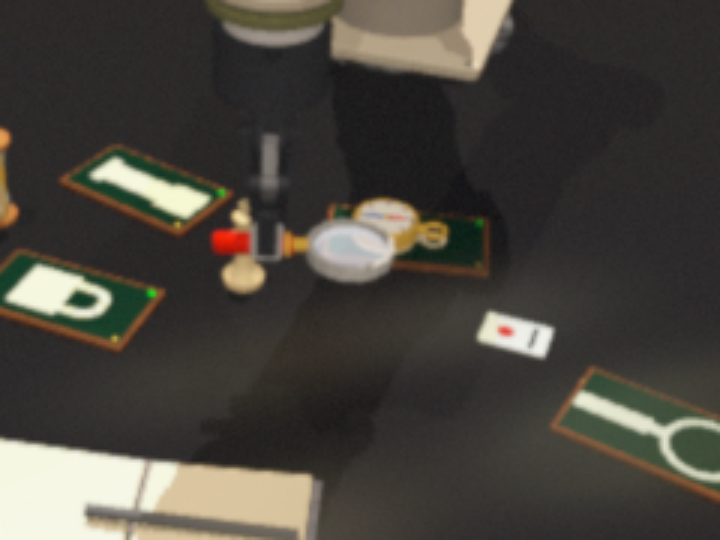

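Request:
carry_out(deltas=[[0.4,0.05,0,0.27,-1],[0.877,0.107,0,0.533,-1],[0.877,0.107,0,0.533,-1],[0.877,0.107,0,0.533,-1]])

```text
clock: 14.65
position: [0.6089, 0.1882, 0.1445]
ee_rot: [0.691, 0.723, -0.001, -0.0]
ft_force: [0.1, -0.3, -1.1]
grip_width: 0.157
grasp_force: 58.8
```

Request:
carry_out(deltas=[[0.4,-0.06,0,0.27,-1],[0.873,-0.138,0,0.533,-1],[0.873,-0.138,0,0.533,-1],[0.873,-0.138,0,0.533,-1],[0.873,-0.138,0,0.533,-1]])

```text
clock: 15.28
position: [0.5845, 0.3145, 0.1456]
ee_rot: [0.786, 0.618, -0.0, 0.001]
ft_force: [-0.6, -1.1, -1.2]
grip_width: 0.159
grasp_force: 58.8
```

```bash
python3 plan.py place,magnifier,.033
```

```text
now [ 0.5845  0.3145  0.1456 76.3182] 15.275 0.15887136606817123 [-0.98846993  0.54402854  0.59318617  1.50457994 -0.31560681  1.19010772
 -0.58324662]
place,magnifier,.033 [5.847e-01 3.177e-01 3.300e-02 7.650e+01]
[0.021, -0.004, 0.751] -0.006
```

Request:
carry_out(deltas=[[0.01,0,0.3,0,-1],[0.01,0,0.55,0,-1],[0.01,0,0.68,0,-1],[0.01,0,0.72,0,-1],[0.01,0,0.74,0,-1],[0.01,0,0.755,0,-1],[0.01,0,0.76,0,-1],[0.01,0,0.76,0,-1]])

```text
clock: 16.27
position: [0.5839, 0.3195, 0.0322]
ee_rot: [0.785, 0.619, 0.0, -0.0]
ft_force: [0.2, -0.4, -0.5]
grip_width: 0.155
grasp_force: 59.0
```

Request:
carry_out(deltas=[[0,0,0.006,0,-1],[0,0,0.01,0,-1],[0,0,0.01,0,-0.7],[0,0,0.01,0,-0.4],[0,0,0.01,0,0.2],[0,0,0.01,0,0.6],[0,0,0.01,0,0.6],[0,0,-0.2,0,1],[0,0,-0.5,0,1],[0,0,-0.9,0,1],[0,0,-0.9,0,1]])

```text
clock: 17.65
position: [0.5861, 0.32, 0.172]
ee_rot: [0.785, 0.619, 0.004, 0.0]
ft_force: [-0.1, -0.4, -0.4]
grip_width: 1.002
grasp_force: 0.0
```

```bash
python3 plan.py pick,torch,.18 pick,torch,.025 place,torch,.17 place,torch,.031
```

```text
now [ 0.5861  0.32    0.172  76.4777] 17.65 1.0024100520172137 [-0.99805579  0.52395648  0.60318647  1.47446297 -0.3071094   1.22954629
 -0.59307203]
pick,torch,.18 [ 0.5819 -0.3787  0.18   80.5   ]
[-0.907, 0.212, -0.011] -0.027
[-0.91, 0.2, -0.011] -0.027
[-0.913, 0.187, -0.011] -0.027
[-0.915, 0.174, -0.011] -0.027
[-0.917, 0.161, -0.011] -0.027
pick,torch,.025 [ 5.819e-01 -3.787e-01  2.500e-02  8.050e+01]
[0.0, 0.0, 0.517] -0.0
[0.0, 0.0, 0.517] -0.0
place,torch,.17 [ 0.4266 -0.1304  0.17   73.5   ]
[0.731, -0.647, -0.483] 0.117
[0.69, -0.69, -0.483] 0.117
place,torch,.031 [ 4.266e-01 -1.304e-01  3.100e-02  7.350e+01]
[0.0, 0.0, 0.927] -0.0
```

Request:
carry_out(deltas=[[-0.907,0.212,-0.03,-0.027,1],[-0.907,0.212,-0.03,-0.027,1],[-0.907,0.212,-0.03,-0.027,1]])

```text
clock: 18.02
position: [0.583, 0.174, 0.171]
ee_rot: [0.783, 0.622, -0.0, 0.0]
ft_force: [0.5, -0.2, 0.9]
grip_width: 1.0
grasp_force: 0.0
```

Request:
carry_out(deltas=[[-0.91,0.2,-0.03,-0.027,1],[-0.91,0.2,-0.03,-0.027,1],[-0.91,0.2,-0.03,-0.027,1]])

```text
clock: 18.4
position: [0.5819, 0.0352, 0.1756]
ee_rot: [0.778, 0.628, -0.0, 0.0]
ft_force: [-0.3, 0.8, 0.0]
grip_width: 0.999
grasp_force: 0.0
```

Request:
carry_out(deltas=[[-0.913,0.187,-0.03,-0.027,1],[-0.913,0.187,-0.03,-0.027,1],[-0.913,0.187,-0.03,-0.027,1]])

```text
clock: 18.77
position: [0.5809, -0.1039, 0.1801]
ee_rot: [0.774, 0.634, -0.0, 0.001]
ft_force: [0.6, 0.3, 0.3]
grip_width: 1.002
grasp_force: 0.0
```

Request:
carry_out(deltas=[[-0.915,0.174,-0.03,-0.027,1],[-0.915,0.174,-0.03,-0.027,1],[-0.915,0.174,-0.03,-0.027,1]])

```text
clock: 19.15
position: [0.5799, -0.2432, 0.1843]
ee_rot: [0.769, 0.639, -0.001, 0.0]
ft_force: [-0.2, 0.1, -0.1]
grip_width: 1.004
grasp_force: 0.0
```

Request:
carry_out(deltas=[[-0.917,0.161,0,-0.027,1],[-0.917,0.161,0,-0.027,1],[-0.917,0.161,0,-0.027,1],[-0.917,0.161,0,-0.027,1]])

```text
clock: 19.65
position: [0.5804, -0.3786, 0.1836]
ee_rot: [0.763, 0.646, 0.0, -0.001]
ft_force: [0.2, 1.2, -0.1]
grip_width: 1.001
grasp_force: 0.0
```

```bash
python3 plan.py pick,torch,.14 pick,torch,.025; python3 - <<'E'
from h import *
p=camera('top');q=camera('scene')
for k,n in((p,'top'),(q,'scene')):
    print(show(fit('compass',k,(.4223,.0946,1.76),.006)),show(fit('plate_compass',k,(.4185,.1145,1.76))))
    print(show(fit('magnifier',k,(.597,.373,1.33),.006)),show(fit('plate_magnifier',k,(.591,.344,1.33))))
    print(show(fit('torch',k,(.586,-.354,1.4))),show(fit('padlock',k,(.429,-.362,.85))),show(fit('plate_torch',k,(.4275,-.1275,1.28))))
o=np.vstack([ortho(k,.01,.33,.72,-.46,.46,850) for k in(p,q)]); cv2.imwrite('pics/t.png',cv2.resize(o,(780,590))[...,::-1])
E
```

```text
now [ 0.5804 -0.3786  0.1836 80.5559] 19.65 1.0009620894442446 [ 0.01984247  0.62001284  0.75089061  1.3780674  -0.4233851   1.30796875
  0.62168684]
pick,torch,.14 [ 0.5819 -0.3787  0.14   80.5   ]
[0.002, 0.01, 0.291] 0.002
pick,torch,.025 [ 5.819e-01 -3.787e-01  2.500e-02  8.050e+01]
[0.0, 0.0, 0.767] -0.0
None ([0.42, 0.1141], np.float64(101.1), 'iou', np.float64(0.74))
([0.5974, 0.3751], np.float64(76.9), 'iou', np.float64(0.94)) ([0.5913, 0.3438], np.float64(76.2), 'iou', np.float64(0.64))
([0.5869, -0.3541], np.float64(82.5), 'iou', np.float64(0.65)) None ([0.4273, -0.1266], np.float64(73.1), 'iou', np.float64(0.96))
([0.4163, 0.0961], np.float64(102.5), 'iou', np.float64(0.89)) ([0.4151, 0.1137], np.float64(102.1), 'iou', np.float64(0.62))
([0.5934, 0.3756], np.float64(76.5), 'iou', np.float64(0.82)) ([0.588, 0.3449], np.float64(75.5), 'iou', np.float64(0.56))
([0.5799, -0.3554], np.float64(79.3), 'iou', np.float64(0.84)) ([0.4231, -0.3645], np.float64(48.0), 'iou', np.float64(0.88)) ([0.421, -0.1271], np.float64(72.8), 'iou', np.float64(0.94))
```

View pics/t.png

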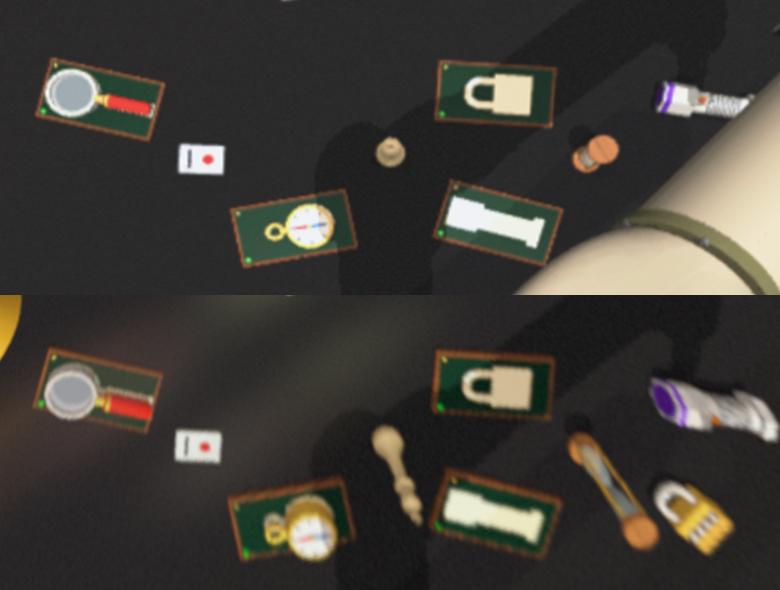

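Request:
carry_out(deltas=[[0,0.01,0.15,0,1],[0,0.01,0.29,0,1],[0,0.01,0.29,0,1]])

```text
clock: 20.82
position: [0.5802, -0.3787, 0.1379]
ee_rot: [0.763, 0.646, -0.001, -0.002]
ft_force: [-0.4, 0.8, -0.1]
grip_width: 0.999
grasp_force: 0.0
```

Request:
carry_out(deltas=[[0,0,0.3,0,1],[0,0,0.6,0,1],[0,0,0.72,0,1],[0,0,0.765,0,1],[0,0,0.765,0,1],[0,0,0.765,0,-1],[0,0,0.765,0,-1],[0,0,0.765,0,-1],[0,0,0.765,0,-1],[0,0,0.765,0,-1],[0,0,0.765,0,-1]], force=50)

```text
clock: 22.2
position: [0.5817, -0.3798, 0.0269]
ee_rot: [0.763, 0.646, 0.0, 0.0]
ft_force: [-0.4, 0.9, 6.0]
grip_width: 0.288
grasp_force: 49.3
```

Request:
carry_out(deltas=[[0,0,-0.2,0,-1],[0,0,-0.5,0,-1],[0,0,-0.9,0,-1],[0,0,-1,0,-1],[0,0,-1,0,-1]])

```text
clock: 22.82
position: [0.5815, -0.3797, 0.1767]
ee_rot: [0.763, 0.646, 0.0, 0.0]
ft_force: [-0.2, 0.1, -1.9]
grip_width: 0.286
grasp_force: 49.3
```

```bash
python3 plan.py place,torch,.18 place,torch,.034
```

```text
now [ 0.5815 -0.3797  0.1767 80.5511] 22.825 0.2857444117284037 [ 0.02129553  0.62750555  0.7494175   1.38324696 -0.42918965  1.29513773
  0.62547372]
place,torch,.18 [ 0.4266 -0.1304  0.18   73.5   ]
[0.735, -0.646, -0.011] 0.118
[0.694, -0.69, -0.011] 0.118
place,torch,.034 [ 4.266e-01 -1.304e-01  3.400e-02  7.350e+01]
[0.0, 0.0, 0.973] -0.0
```

Request:
carry_out(deltas=[[0.37,-0.32,-0.02,0.06,-1],[0.735,-0.646,-0.02,0.118,-1],[0.735,-0.646,-0.02,0.118,-1],[0.735,-0.646,-0.02,0.118,-1]])

```text
clock: 23.32
position: [0.5029, -0.2525, 0.1775]
ee_rot: [0.782, 0.624, -0.0, -0.002]
ft_force: [0.8, 0.4, -0.5]
grip_width: 0.285
grasp_force: 49.5
```

Request:
carry_out(deltas=[[0.35,-0.34,-0.01,0.06,-1],[0.694,-0.69,-0.01,0.118,-1],[0.694,-0.69,-0.01,0.118,-1],[0.694,-0.69,-0.01,0.118,-1],[0.694,-0.69,-0.01,0.118,-1]])

```text
clock: 23.95
position: [0.4268, -0.1314, 0.1807]
ee_rot: [0.802, 0.598, -0.0, 0.0]
ft_force: [0.5, -0.4, -1.4]
grip_width: 0.285
grasp_force: 49.7
```

```bash
python3 plan.py place,torch,.034
```

```text
now [ 0.4268 -0.1314  0.1807 73.3986] 23.95 0.2848901850966958 [-0.64195224 -0.05987031  0.82998806  2.03921285  0.04955665  1.14332451
 -0.12316787]
place,torch,.034 [ 4.266e-01 -1.304e-01  3.400e-02  7.350e+01]
[0.006, -0.003, 0.978] -0.003
```

Request:
carry_out(deltas=[[0.01,0,0.3,0,-1],[0.01,0,0.6,0,-1],[0.01,0,0.85,0,-1],[0.01,0,0.93,0,-1],[0.01,0,0.96,0,-1],[0.01,0,0.975,0,-1],[0.01,0,0.98,0,-1],[0.01,0,0.98,0,-1]])

```text
clock: 24.95
position: [0.4273, -0.1287, 0.0344]
ee_rot: [0.801, 0.598, 0.001, 0.0]
ft_force: [-0.6, -0.2, -1.4]
grip_width: 0.286
grasp_force: 49.7
```

Request:
carry_out(deltas=[[0,0,0.006,0,-1],[0,0,0.012,0,-1],[0,0,0.012,0,-0.45],[0,0,0.012,0,-0.3],[0,0,0.012,0,0.2],[0,0,0.012,0,0.6],[0,0,0.012,0,0.6],[0,0,-0.2,0,1],[0,0,-0.5,0,1],[0,0,-0.9,0,1],[0,0,-0.9,0,1]])

```text
clock: 26.32
position: [0.4292, -0.1291, 0.1726]
ee_rot: [0.801, 0.598, 0.004, 0.001]
ft_force: [0.1, 0.3, -0.3]
grip_width: 1.001
grasp_force: 0.0
```

```bash
python3 plan.py pick,padlock,.15 pick,padlock,.023 place,padlock,.17 place,padlock,.031
```

```text
now [ 0.4292 -0.1291  0.1726 73.4591] 26.325 1.0008571946411362 [-0.72509908 -0.05809532  0.91372712  2.05244214  0.04662864  1.11779479
 -0.12099818]
pick,padlock,.15 [ 0.4283 -0.3628  0.15   49.    ]
[-0.747, 0.219, 0.075] 0.408
[-0.684, 0.372, 0.075] 0.408
pick,padlock,.023 [ 4.283e-01 -3.628e-01  2.300e-02  4.900e+01]
[0.0, 0.0, 0.847] -0.0
place,padlock,.17 [ 0.5964 -0.1459  0.17   85.5   ]
[0.913, -0.051, -0.49] -0.608
[0.883, 0.237, -0.49] -0.608
place,padlock,.031 [ 5.964e-01 -1.459e-01  3.100e-02  8.550e+01]
[0.0, 0.0, 0.927] -0.0
```

Request:
carry_out(deltas=[[-0.747,0.219,0.07,0.408,1],[-0.747,0.219,0.07,0.408,1],[-0.747,0.219,0.07,0.408,1],[-0.747,0.219,0.07,0.408,1]])

```text
clock: 26.82
position: [0.426, -0.2453, 0.1576]
ee_rot: [0.861, 0.509, -0.001, -0.0]
ft_force: [0.1, -0.1, -0.4]
grip_width: 0.999
grasp_force: 0.0
```

Request:
carry_out(deltas=[[-0.684,0.372,0.07,0.408,1],[-0.684,0.372,0.07,0.408,1],[-0.684,0.372,0.07,0.408,1],[-0.684,0.372,0.07,0.408,1],[-0.684,0.372,0.07,0.408,1]])

```text
clock: 27.45
position: [0.4272, -0.3602, 0.1478]
ee_rot: [0.909, 0.416, 0.001, -0.001]
ft_force: [0.2, 0.2, 0.3]
grip_width: 0.997
grasp_force: 0.0
```

```bash
python3 plan.py pick,padlock,.023; python3 - <<'E'
from h import *
p=camera('top');q=camera('scene')
for k in(p,q):
    print(show(fit('torch',k,(.434,-.106,1.28),.006)),show(fit('plate_torch',k,(.4275,-.1275,1.28))))
    print(show(fit('padlock',k,(.429,-.362,.85))),show(fit('plate_padlock',k,(.598,-.125,1.49))))
o=np.hstack([ortho(k,.01,.33,.72,-.46,-.03,900) for k in(p,q)]); cv2.imwrite('pics/p.png',o[...,::-1])
E
```

```text
now [ 0.4272 -0.3602  0.1478 49.1865] 27.45 0.9967386547075011 [-0.21982917  0.43048954  1.0430896   1.80960035 -0.4102448   1.13905356
  0.24855568]
pick,padlock,.023 [ 4.283e-01 -3.628e-01  2.300e-02  4.900e+01]
[-0.008, 0.017, 0.832] 0.006
([0.4349, -0.1028], np.float64(73.4), 'iou', np.float64(0.93)) ([0.4274, -0.1277], np.float64(74.4), 'iou', np.float64(0.64))
([0.4299, -0.3606], np.float64(52.8), 'iou', np.float64(0.8)) ([0.5993, -0.1254], np.float64(85.9), 'iou', np.float64(0.92))
([0.4295, -0.1035], np.float64(71.2), 'iou', np.float64(0.86)) ([0.4208, -0.1266], np.float64(73.1), 'iou', np.float64(0.47))
([0.4242, -0.3611], np.float64(52.4), 'iou', np.float64(0.93)) ([0.594, -0.1244], np.float64(86.5), 'iou', np.float64(0.96))
```

View pics/p.png

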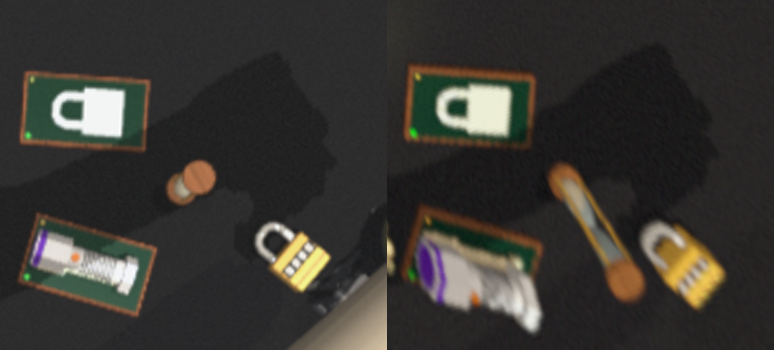

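Request:
carry_out(deltas=[[0,0.018,0.3,-0.06,1],[0,0.018,0.6,-0.06,1],[0,0.018,0.75,-0.06,1],[0,0.018,0.83,-0.06,1],[0,0.018,0.83,-0.06,1],[0,0.018,0.83,-0.06,-1],[0,0.018,0.83,-0.06,-1],[0,0.018,0.83,-0.06,-1],[0,0.018,0.83,-0.06,-1],[0,0.018,0.83,-0.06,-1],[0,0.018,0.83,-0.06,-1]], force=60)

```text
clock: 29.32
position: [0.4285, -0.3644, 0.0245]
ee_rot: [0.903, 0.429, 0.001, 0.0]
ft_force: [-1.9, 1.5, 7.9]
grip_width: 0.567
grasp_force: 62.0
```

Request:
carry_out(deltas=[[0,0,-0.2,0,-1],[0,0,-0.5,0,-1],[0,0,-0.9,0,-1],[0,0,-1,0,-1],[0,0,-1,0,-1]])

```text
clock: 29.95
position: [0.4284, -0.3639, 0.1735]
ee_rot: [0.903, 0.429, 0.001, 0.0]
ft_force: [-0.0, 0.2, -4.1]
grip_width: 0.571
grasp_force: 64.6
```

```bash
sed -i "s/'padlock':-.001/'padlock':-.003/" plan.py; python3 plan.py place,padlock,.17 place,padlock,.032
```

```text
now [ 0.4284 -0.3639  0.1735 50.8201] 29.95 0.5711019868310239 [-0.23083482  0.40508029  1.06147658  1.77591638 -0.38178033  1.18539159
  0.25960901]
place,padlock,.17 [ 0.5962 -0.1479  0.17   85.5   ]
[0.912, -0.021, 0.012] -0.578
[0.876, 0.251, 0.012] -0.578
place,padlock,.032 [ 5.962e-01 -1.479e-01  3.200e-02  8.550e+01]
[0.0, 0.0, 0.92] -0.0
```

Request:
carry_out(deltas=[[0.45,-0.01,0,-0.29,-1],[0.912,-0.021,0,-0.578,-1],[0.912,-0.021,0,-0.578,-1],[0.912,-0.021,0,-0.578,-1]])

```text
clock: 30.45
position: [0.5116, -0.2552, 0.1716]
ee_rot: [0.828, 0.561, -0.001, -0.001]
ft_force: [-0.9, -0.5, -3.5]
grip_width: 0.569
grasp_force: 64.6
```

Request:
carry_out(deltas=[[0.44,0.12,0,-0.29,-1],[0.876,0.251,0,-0.578,-1],[0.876,0.251,0,-0.578,-1],[0.876,0.251,0,-0.578,-1],[0.876,0.251,0,-0.578,-1]])

```text
clock: 31.08
position: [0.5944, -0.1511, 0.1731]
ee_rot: [0.736, 0.677, -0.001, -0.0]
ft_force: [-1.4, -1.1, -3.5]
grip_width: 0.568
grasp_force: 64.5
```

```bash
python3 plan.py place,padlock,.032
```

```text
now [ 0.5944 -0.1511  0.1731 85.2036] 31.075 0.56791740378346 [-0.46931865  0.46630678  0.8451523   1.63180561 -0.36633764  1.21127573
  0.37020061]
place,padlock,.032 [ 5.962e-01 -1.479e-01  3.200e-02  8.550e+01]
[0.022, 0.01, 0.941] -0.01
```

Request:
carry_out(deltas=[[0.01,0.01,0.3,0,-1],[0.01,0.01,0.6,0,-1],[0.01,0.01,0.83,0,-1],[0.01,0.01,0.89,0,-1],[0.01,0.01,0.92,0,-1],[0.01,0.01,0.935,0,-1],[0.01,0.01,0.945,0,-1],[0.01,0.01,0.945,0,-1]])

```text
clock: 32.08
position: [0.5978, -0.1468, 0.0321]
ee_rot: [0.734, 0.679, 0.0, 0.0]
ft_force: [0.2, 0.3, -3.0]
grip_width: 0.571
grasp_force: 64.4
```

Request:
carry_out(deltas=[[0,0,0.006,0,-1],[0,0,0.013,0,-1],[0,0,0.013,0,-1],[0,0,0.013,0,0.3],[0,0,0.013,0,0.7],[0,0,0.013,0,1],[0,0,0.013,0,1],[0,0,-0.2,0,1],[0,0,-0.5,0,1],[0,0,-0.9,0,1],[0,0,-0.9,0,1]])

```text
clock: 33.45
position: [0.5997, -0.148, 0.1712]
ee_rot: [0.735, 0.678, 0.003, 0.003]
ft_force: [-0.8, 0.2, -1.3]
grip_width: 0.999
grasp_force: 0.0
```

Request:
carry_out(deltas=[[-0.9,0,-0.3,0,1],[-0.9,0,-0.3,0,1],[-0.9,0,-0.3,0,1],[-0.9,0,-0.3,0,1]])

```text
clock: 33.95
position: [0.5863, -0.2825, 0.2109]
ee_rot: [0.735, 0.678, -0.0, -0.0]
ft_force: [-0.1, 0.6, 0.3]
grip_width: 1.002
grasp_force: 0.0
```

Request:
carry_out(deltas=[[-0.9,0,0,0,1],[-0.9,0,0,0,1],[-0.9,0,0,0,1],[-0.9,0,0,0,1]])

```text
clock: 34.45
position: [0.5768, -0.4146, 0.2102]
ee_rot: [0.734, 0.679, 0.0, -0.001]
ft_force: [-0.2, 1.1, 0.2]
grip_width: 1.0
grasp_force: 0.0
```

```bash
python3 - <<'E'
from h import *
p=camera('top');q=camera('scene')
for k in(p,q):
  for n,c in dict(padlock=(.597,-.144,1.49),torch=(.434,-.105,1.28),magnifier=(.597,.374,1.33),compass=(.422,.095,1.76)).items():
    print(n,show(fit(n,k,c,.006)))
  print(show(fit('plate_padlock',k,(.598,-.125,1.49))),show(fit('sand_timer',k,(.512,-.23,0))))
o=np.vstack([ortho(k,.01,.33,.72,-.46,.46,850) for k in(p,q)]); cv2.imwrite('pics/f.png',cv2.resize(o,(780,590))[...,::-1])
E
```

```text
padlock ([0.5979, -0.1436], np.float64(85.1), 'iou', np.float64(0.77))
torch None
magnifier ([0.5975, 0.3744], np.float64(76.6), 'iou', np.float64(0.94))
compass ([0.4209, 0.0946], np.float64(100.0), 'iou', np.float64(0.83))
([0.5985, -0.1242], np.float64(85.2), 'iou', np.float64(0.72)) ([0.5124, -0.2326], np.float64(5.1), 'iou', np.float64(0.92))
padlock ([0.5927, -0.1438], np.float64(86.1), 'iou', np.float64(0.91))
torch ([0.4282, -0.1038], np.float64(69.7), 'iou', np.float64(0.86))
magnifier ([0.5933, 0.3766], np.float64(75.1), 'iou', np.float64(0.9))
compass ([0.4152, 0.0952], np.float64(99.5), 'iou', np.float64(0.92))
([0.5933, -0.1248], np.float64(86.0), 'iou', np.float64(0.61)) ([0.5058, -0.2346], np.float64(9.9), 'iou', np.float64(0.81))
```

View pics/f.png

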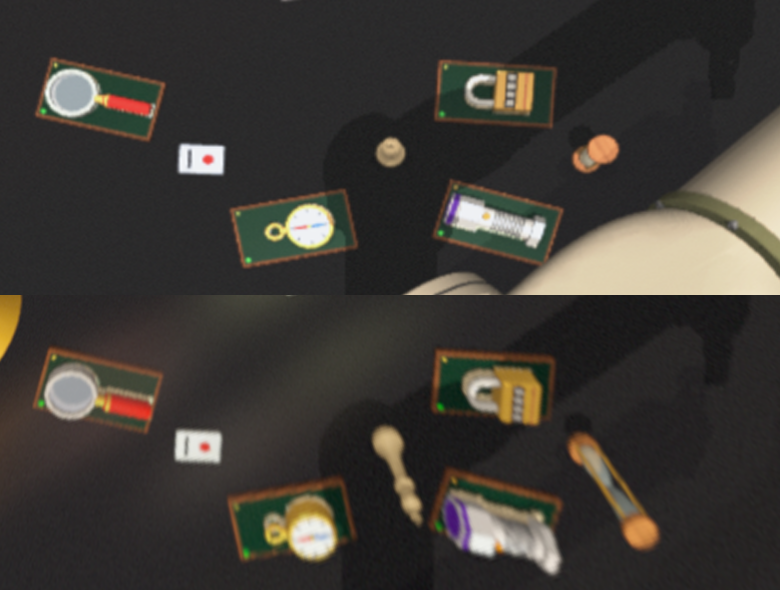

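The last picture shows every prop lying on its own plate: magnifier (100,95), compass (300,228), padlock (505,92), torch (495,220). The king (390,152) and the timer (597,152) are standing where they were.

```bash
python3 -c "
from workcell import ticket; print(ticket.hand_in())"
```

```text
the job is handed in; nothing more can be done
None
```

All four props were set down on their own plates and released, the sand timer and chess king still stand where they were, and the job was handed in at about 35 s; the hand-in returned no verdict.

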